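# Open the label printer by its two cover release keys

### The job

The label roll in the little printer on the studio bench needs changing. Press its two cover release keys down together, one fingertip on each, and keep both held down while the sprung cover swings up until it stands open at its stop; then let go. Let the spring raise the cover: do not touch or lift the cover yourself, and leave the other things on the bench where they are.

Things in the scene. Friction and masses are not known exactly. Their poses are not given: they have to be found in the camera images.
- printer: desktop label printer, grey base, white cover; 215 deep (x) x 124 wide (y) x 142 mm high shut; fixed. Origin: centre of its underside. Front is -x (x from -0.110 to 0.105), y to the left of someone standing at its front, z up. A low front deck (x -0.110 to -0.045, top at z 0.088) carries the two keys; the cover stands behind it, hinged at the back
- key_left_top (a point): centre of the top face of the left release key (printer frame -0.084, 0.036, 0.098 when up; moves with the key). A white pad 24 (x) x 26 mm (y), 10 mm proud of the deck, 72 mm from the right one centre to centre
- key_right_top (a point): the same point on the right release key (printer frame -0.084, -0.036, 0.098 when up)
- key_left: the left key: pad and latch hook in one lever, origin on its pivot (printer frame -0.054, 0.036, 0.070), 30 mm behind the pad's centre. So the pad tilts forward as it goes down, about 6 mm at its centre. The hook rises through the deck 24 mm or more behind the pad's centre, to z 0.102, over a lug on the cover
- key_right: the right key, the same about its pivot (printer frame -0.054, -0.036, 0.070)
- key_left_press (a joint): tilt of the left key, rad: 0 up, 0.2 fully down (stop); springs back up. About 1 N starts it, 3 to 6 N takes it fully down. Its hook lets go of the cover beyond about 0.11
- key_right_press (a joint): the same for the right key. The cover is freed only while both keys are down
- cover: the white cover, 145 mm long, 124 mm wide, 50 mm high, with a clear window. Origin on the hinge line at the back (printer frame 0.100, 0, 0.092); frame parallel to the printer's when shut. Opening, its front edge rises and goes back, away from the keys
- cover_angle (a joint): angle of the cover, rad: 0 shut and latched, 0.85 open at its stop. When both keys are down its damped spring raises it to the stop in about 2.5 to 4 s, and it stays there
- tape_mid (a point): centre of a roll of blue masking tape lying flat, 104 mm across, 36 mm high (bystander)
- spare_roll_mid (a point): centre of a spare roll of labels standing on end, 68 mm across, 50 mm high (bystander)
- tub_mid (a point): centre of a small lidded paint tub, 86 mm across the lid, 62 mm high (bystander)

How it is judged:
On the way, in this order (a step that is already met when the one before it is completed fails the run):
1. both release keys are down together (value of joint each of key_left_press, key_right_press above 0.1 rad), for 0.1 s.
2. the cover has swung up to its stop with both keys still held down (value of joint each of key_left_press, key_right_press above 0.05 rad and value of joint cover_angle above 0.7 rad), for 0.1 s.
At the end, for the whole second after the job is handed in: The cover stands open (over 0.75 rad of its 0.85), both keys have sprung back up (under 0.03 rad), and the tape, the spare roll and the tub are within 15 mm of where they were (value of joint cover_angle above 0.75 rad and value of joint each of key_left_press, key_right_press below 0.03 rad and distance of each of tape_mid, spare_roll_mid, tub_mid from where it was at the start of the episode below 0.015 m); the robot touches nothing.
It fails at once if a key is let up while the cover is still rising (0.1 to 0.65 rad) (value of joint cover_angle between 0.1 and 0.65 rad and value of joint any of key_left_press, key_right_press below 0.04 rad).
It fails at once if the robot pushes or lifts the cover (over 1 N) (contact force between any of the fingers, the arm and cover above 1 N).
It fails at once if a bystander is lifted or shifted by over 15 mm (distance of any of tape_mid, spare_roll_mid, tub_mid from where it was at the start of the episode above 0.015 m).
It also fails if it takes over 32 s, if anything falls off the work surface, if the arm or the gripper's body presses on something with over 40 N, if the wrist force passes 120 N, or if a joint passes its speed limit or range.

### The arm

A 6-joint arm with a two-finger parallel gripper is mounted at the origin on the work surface. World frame = base frame: x ahead of the robot, y to its left, z up, the work surface at z = 0. Lengths are in m, angles in rad, forces in N, time in s.
With the tool pointing down it reaches from about 0.25 to 0.725 m from the base axis. Payload 4 kg.
Tool frame: the origin (TCP) lies on the centre line of the jaws, within the pads' length; the fingertips stand 17 mm ahead of it and the grasp point (between the pads) lies 2 mm behind it; z points along the fingers, y is the line along which they close (so a half turn about z gives the same grasp; the last joint's range is limited). The gripper opens to 85 mm and grips with 20 to 120 N. Pads are 22 mm wide; open, the fingers measure 114 mm over their backs; the gripper's body (76 mm by 85 mm) begins 54 mm behind the grasp point. The pads swing forward as they close: fully open they stand 13 mm farther back than shut.
Start: joints at [1.306, 0.241, 0.005, 1.335, 0, 1.571], TCP at [0.131, 0.483, 0.248] pointing down, gripper open.
Joint ranges: [-2.72, 2.72], [-1.05, 1.87], [-1.09, 1.28], [-1.99, 2.15], [-1.42, 1.44], [-3.14, 3.14]. Speed limits (rad/s): [2.79, 2.79, 3.14, 3.14, 3.14, 3.14].

### API

Orientations are given as a unit quaternion [x, y, z, w].
In Python, from workcell import get_obs, imaging, order gives the robot as it stands.
- The arm moves only by the tool apply_moves, never from a script. Its argument "targets" is a list that holds one entry, the list of rows, each a list of 5 numbers: the shift along the world's x, y, z in units of 40 mm (1.0 is 40 mm), then the turn about the world's z in degrees, then the gripper command: -1 is shut, 1 is fully open, values between are in proportion. In form: [[[dx, dy, dz, turn, fingers], ...]]. A call has 1 to 8 rows; each row shifts and turns the commanded pose from where the row before left it; what a row does not reach is not made up. A row lasts 1/12 s, in which the tool goes at most 41.7 mm and 7.16 degrees, less where a joint would pass 70% of its speed; a pose out of reach is approached as far as the arm can. A call is refused whole if a number of a shift passes 1 or a number of a turn 7.16, either way. A call with a gripper value outside its range is refused whole. The fingers move at their own pace and stop on an object; the grip force is fixed at half the most. Time passes only in rows, so rows that do not move let the fingers close. It gives the time, the measured TCP pose, the force, the opening and the grip force at its end, in the units of the state.
- get_obs(): the state, without advancing time (a new reading comes with each control period).
- imaging.camera(name): name is "scene" or "top" or "wrist"; returns (picture, depth): 420x560x3 uint8, blue, green, red; 420x560 float32, m along the optical axis (not along the pixel's ray), 0 where there is no reading.
- imaging.get_calibration(name): a dict with "camera_matrix" (3x3 intrinsics, pixels), "eye" and "rotation" of the camera in the world; the wrist camera has in their place "hand_eye" (4x4, takes a point from camera to tool coordinates, whose origin is the TCP and whose axes are the flange's). Camera axes: x right, y down, z forward; pixel columns grow to the right and rows downward; lengths in m; the calibration is good to about 2 mm. A picture is of the moment at which its call begins: read the wrist's pose just before it. get_calibration takes no time and is no camera call.
- order.job_done(): hands the job in; it is judged then, once.
The state is a dict: "clock": time; "joint_pos": joint angles; "joint_vel": joint speeds; "tau": joint torques, N m; "eef_pos": TCP position; "tool_rot": TCP orientation; "ft_force": force on the tool from outside, world axes, zero at the start; "ft_torque": the same for the moment, N m; "grip_width": finger opening in m; "grasp_force": force on a finger pad.
Only numpy, scipy, OpenCV 4.12 (cv2) and the standard library are available. Lean on these libraries where they do the work, as an engineer would, in place of code of your own. Each camera call takes 0.05 s, during which the arm holds its last target. There are 200 camera calls.

## Working session

There is one attempt and no reset: what is moved stays moved. The work goes in short steps, Python scripts to look and compute and a tool call to move; the robot and the scene stay as the last step left them, time stands still between calls to the robot, and variables do not carry over. Pictures are saved under pics/ and viewed, at most 10 in all, crops included, and the job is handed in when it is done.

Besides the shell and the picture viewer there is one more tool, called after "Call:" as name(argument=value, ...), one argument or row to a line, values as JSON. apply_moves: Moves the arm, as the interface text tells. Its arguments: {"type":"object","properties":{"targets":{"type":"array","items":{"type":"array","items":{"type":"array","items":{"type":"number"}}}}},"required":["targets"]}

```bash
mkdir -p pics; cat > h.py <<'E'
import numpy as np,cv2
from workcell import get_obs, imaging, order
def pts(name):
    p,d=imaging.camera(name);c=imaging.get_calibration(name);K=np.array(c["camera_matrix"])
    v,u=np.mgrid[:420,:560]
    P=np.stack([(u-K[0,2])/K[0,0]*d,(v-K[1,2])/K[1,1]*d,d],-1)
    return p,d,P@np.array(c["rotation"]).T+np.array(c["eye"])
E
python3 - <<'E'
from h import *
for n in("top","scene"):
    p,d,W=pts(n);cv2.imwrite(f"pics/{n}.png",p);np.savez(f"{n}.npz",p=p,d=d,W=W);c=imaging.get_calibration(n);print(n,c)
o=get_obs();print(o["clock"],o["eef_pos"],o["tool_rot"],o["grip_width"])
E
```

```text
Traceback (most recent call last):
  File "h.py", line 7, in pts
    return p,d,P@np.array(c["rotation"]).T+np.array(c["eye"])
               ~^~~~~~~~~~~~~~~~~~~~~~~~~~
ValueError: matmul: Input operand 1 has a mismatch in its core dimension 0, with gufunc signature (n?,k),(k,m?)->(n?,m?) (size 4 is different from 3)
```

Rotation is a quaternion.

```bash
sed -i 's/np.array(c\["rotation"\]).T/R.from_quat(c["rotation"]).as_matrix().T/; 1a from scipy.spatial.transform import Rotation as R' h.py
python3 - <<'E'
from h import *
for n in("top","scene"):
    p,d,W=pts(n);cv2.imwrite(f"pics/{n}.png",p);np.savez(f"{n}.npz",p=p,d=d,W=W);c=imaging.get_calibration(n);print(n,c)
    print([W[v,u].round(3) for v,u in((20,20),(400,300),(400,540),(200,20))])
o=get_obs();print(o["clock"],o["eef_pos"],o["tool_rot"],o["grip_width"])
E
```

```text
top {'camera_matrix': array([[483.36508525,   0.        , 280.80143742],
       [  0.        , 483.36508525, 203.38469811],
       [  0.        ,   0.        ,   1.        ]]), 'eye': array([0.47137496, 0.01911789, 0.92404789]), 'rotation': array([-0.69333397,  0.71585753, -0.04335054,  0.07040407])}
[array([ 1.212,  0.774, -0.292]), array([ 0.259,  0.028, -0.001]), array([ 0.251, -0.4  , -0.001]), array([0.638, 0.54 , 0.05 ])]
scene {'camera_matrix': array([[386.46413746,   0.        , 277.69545003],
       [  0.        , 386.46413746, 205.71008999],
       [  0.        ,   0.        ,   1.        ]]), 'eye': array([ 0.97614365, -0.30941416,  0.62369408]), 'rotation': array([ 0.83440497,  0.39585588, -0.16216581, -0.34751793])}
[array([-1.425, -0.018, -0.095]), array([ 0.839, -0.149, -0.   ]), array([ 1.183,  0.665, -0.747]), array([ 0.106, -0.361,  0.001])]
0.15 [0.13076651 0.48215288 0.24763219] [ 1.32039746e-01  9.91244117e-01 -7.72052505e-04 -9.96400468e-05] 0.0850251607571046
```

View pics/top.png

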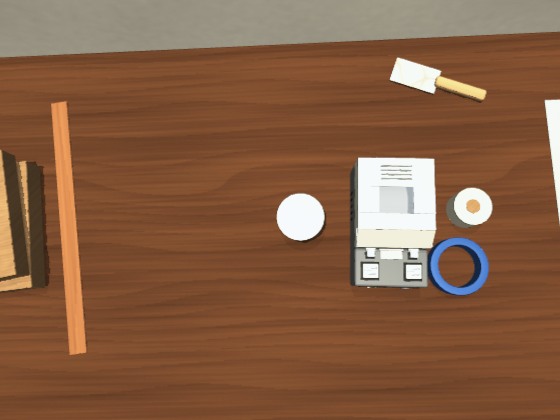

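View pics/scene.png

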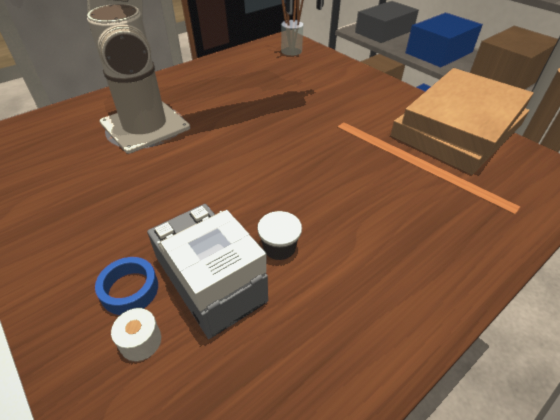

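The printer's front faces the robot. In the top view the keys are near (371,271) and (413,271). The tape (459,266), spare roll (472,207) and tub (300,217) are beside the printer and all lower than the keys. Next I'll measure the key centres and yaw.

```bash
python3 - <<'E'
from h import *
T=np.load("top.npz");p,W=T["p"],T["W"]
print("hand_eye",imaging.get_calibration("wrist")["hand_eye"].round(3))
C=[]
for u in(371,413):
    s=np.s_[258:284,u-13:u+14];w=W[s].reshape(-1,3);b=p[s].min(-1).ravel()
    m=(w[:,2]>.0945)&(w[:,2]<.102);a=(b>150)&m
    for k in(m,a):
        q=w[k];print(u,k.sum(),q.mean(0).round(4),q.min(0).round(4),q.max(0).round(4), [round(x,4) if i==1 else x for i,x in enumerate(cv2.minAreaRect(q[:,:2].astype(np.float32)*1000))])
    C.append((w[a].min(0)+w[a].max(0))/2)
d=C[0]-C[1];print("sep",np.hypot(*d[:2]),"yaw",np.degrees(np.arctan2(-d[0],d[1])))
for n in("top","scene"):
    W=np.load(n+".npz")["W"].reshape(-1,3)
    q=W[(W[:,2]>.12)&(W[:,2]<.16)&(W[:,0]>.35)&(W[:,0]<.7)&(abs(W[:,1]+.2)<.12)]
    r=cv2.minAreaRect(q[:,:2].astype(np.float32)*1000);print(n,"cover",r,q.max(0))
E
```

```text
hand_eye [[ 0.    -0.959 -0.283  0.072]
 [ 1.     0.     0.     0.001]
 [-0.    -0.283  0.959 -0.125]
 [ 0.     0.     0.     1.   ]]Traceback (most recent call last):
  File "<stdin>", line 9, in <module>
TypeError: type tuple doesn't define __round__ method
```

```bash
python3 - <<'E'
import cv2
p=cv2.imread("pics/top.png")[235:300,340:445];cv2.imwrite("pics/crop.png",cv2.resize(p,None,fx=7,fy=7,interpolation=cv2.INTER_NEAREST))
E
```

```text
(no output)
```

View pics/crop.png

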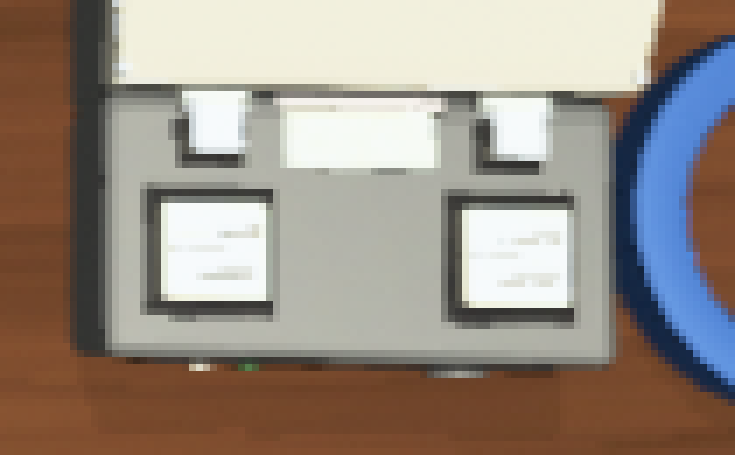

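The crop shows both pads: left at about (370.4,270.5), right at about (413.4,271.5) in the full image. The hooks are behind them, clear of where the fingertips will go.

```bash
python3 - <<'E'
from h import *
c=imaging.get_calibration("top");K=c["camera_matrix"];Rm=R.from_quat(c["rotation"]).as_matrix()
T=np.load("top.npz");W0=T["W"];print([np.median(W0[v-3:v+4,u-3:u+4,2]) for u,v in((370,270),(413,271))])
def at(u,v,z):
    r=Rm@np.linalg.solve(K,[u,v,1]);return c["eye"]+r*(z-c["eye"][2])/r[2]
L,Rr=at(370.4,270.5,.098),at(413.4,271.5,.098);d=L-Rr;M=(L+Rr)/2
yaw=np.arctan2(-d[0],d[1]);print(L,Rr,M,np.linalg.norm(d),"yaw",np.degrees(yaw))
for n in("top","scene"):
    W=np.load(n+".npz")["W"].reshape(-1,3)
    q=W[(W[:,2]>.12)&(W[:,2]<.16)&(W[:,0]>.35)&(W[:,0]<.7)&(abs(W[:,1]+.2)<.12)]
    print(n,"cover",cv2.minAreaRect(q[:,:2].astype(np.float32)*1000),q.max(0))
print("tool y dir",np.degrees(np.arctan2(*(R.from_quat(get_obs()["tool_rot"]).as_matrix()[:2,1]*[-1,1]))))
E
```

```text
[np.float64(0.09857945036454796), np.float64(0.09884672876656042)]
[ 0.48650938 -0.0985553   0.098     ] [ 0.48273287 -0.1699966   0.098     ] [ 0.48462113 -0.13427595  0.098     ] 0.07154104003026854 yaw -3.025938361211092
top cover ((597.8248291015625, -140.23855590820312), (124.17218780517578, 143.45799255371094), 87.55621337890625) [ 0.67211434 -0.08001041  0.148406  ]
scene cover ((600.423095703125, -141.43218994140625), (124.20448303222656, 141.37156677246094), 86.89563751220703) [ 0.67348571 -0.08015814  0.14659243]
tool y dir -15.174959659579907
```

Call:
apply_moves(
  targets=[
    [[0.47,-0.84,0,1.5,0.36],[0.47,-0.84,0,1.5,0.36],[0.47,-0.84,0,1.5,0.36],[0.47,-0.84,0,1.5,0.36],[0.47,-0.84,0,1.5,0.36],[0.47,-0.84,0,1.5,0.36],[0.47,-0.84,0,1.5,0.36],[0.47,-0.84,0,1.5,0.36]],
  ],
)

```text
clock: 0.82
eef_pos: [0.2815, 0.212, 0.2482]
tool_rot: [0.027, 1.0, 0.0, 0.0]
ft_force: [1.3, -0.4, 0.0]
grip_width: 0.058
grasp_force: 0.0
```

Call:
apply_moves(
  targets=[
    [[0.47,-0.84,0,0,0.36],[0.47,-0.84,0,0,0.36],[0.47,-0.84,0,0,0.36],[0.47,-0.84,0,0,0.36],[0.47,-0.84,0,0,0.36],[0.47,-0.84,0,0,0.36],[0.47,-0.84,0,0,0.36],[0,0,0,0,0.36]],
  ],
)

```text
clock: 1.48
eef_pos: [0.4155, -0.0265, 0.248]
tool_rot: [0.032, 0.999, -0.001, 0.001]
ft_force: [0.1, -0.9, 0.2]
grip_width: 0.0579
grasp_force: 0.0
```

Call:
apply_moves(
  targets=[
    [[0.38,-0.67,-0.3,0.4,0.36],[0.38,-0.67,-0.3,0.4,0.36],[0.38,-0.67,-0.3,0,0.36],[0.38,-0.67,-0.3,0,0.36],[0,0,0,0,0.36],[0,0,0,0,0.36],[0,0,0,0,0.36]],
  ],
)

```text
clock: 2.07
eef_pos: [0.473, -0.128, 0.2]
tool_rot: [0.021, 1.0, 0.0, -0.001]
ft_force: [-1.1, 0.3, 0.0]
grip_width: 0.0581
grasp_force: 0.0
```

```bash
python3 - <<'E'
from h import *
o=get_obs();print(o["eef_pos"],R.from_quat(o["tool_rot"]).as_matrix().round(4),o["ft_force"])
p,d=imaging.camera("wrist");c=imaging.get_calibration("wrist");K=c["camera_matrix"]
q=p.copy();Rt=R.from_quat(o["tool_rot"]).as_matrix();H=c["hand_eye"]
for P in((.4865,-.0986,.098),(.4827,-.17,.098)):
    x=np.linalg.inv(H)@np.r_[Rt.T@(np.array(P)-o["eef_pos"]),1];u=K@x[:3]/x[2];print(u[:2]);cv2.circle(q,tuple(int(round(a)) for a in u[:2]),3,(0,0,255),-1)
np.savez("w.npz",p=p,d=d,pos=o["eef_pos"],q=o["tool_rot"])
cv2.imwrite("pics/w1.png",q)
E
```

```text
[ 0.47302028 -0.12802112  0.19997252] [[-9.991e-01  4.140e-02 -1.600e-03]
 [ 4.140e-02  9.991e-01  8.000e-04]
 [ 1.600e-03  8.000e-04 -1.000e+00]] [-1.13172232  0.30369695  0.03619808]
[328.01137838 235.15038352]
[221.75362411 234.00274969]
```

View pics/w1.png

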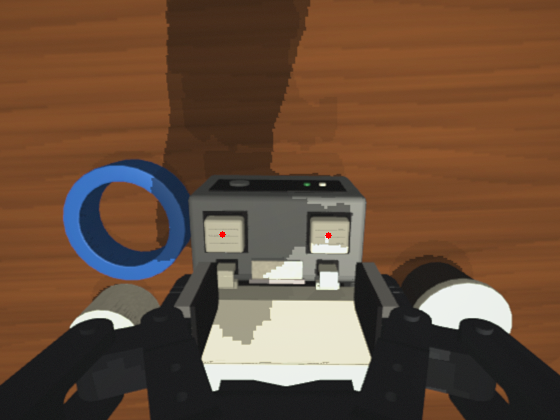

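The wrist view confirms the pads at (224,234) and (330,235), within about 1.5 mm of the prediction. I'll shift slightly and descend.

Call:
apply_moves(
  targets=[
    [[0.1,-0.12,0,0,0.36],[0,0,-0.5,0,0.36],[0,0,-0.5,0,0.36],[0,0,-0.5,0,0.36],[0,0,-0.4,0,0.36],[0,0,0,0,0.36],[0,0,0,0,0.36],[0,0,0,0,0.36]],
  ],
)

```text
clock: 2.78
eef_pos: [0.4785, -0.1333, 0.1257]
tool_rot: [0.02, 1.0, -0.0, 0.001]
ft_force: [0.4, -0.4, 0.0]
grip_width: 0.0579
grasp_force: 0.0
```

```bash
python3 - <<'E'
from h import *
o=get_obs();print(o["clock"],o["eef_pos"],o["ft_force"])
p,d,W=pts("scene");cv2.imwrite("pics/s2.png",cv2.resize(p[130:340,100:380],None,fx=2.8,fy=2.8))
E
```

```text
2.7833 [ 0.47853806 -0.13327502  0.12570141] [ 0.35225502 -0.36005426  0.04998455]
```

View pics/s2.png

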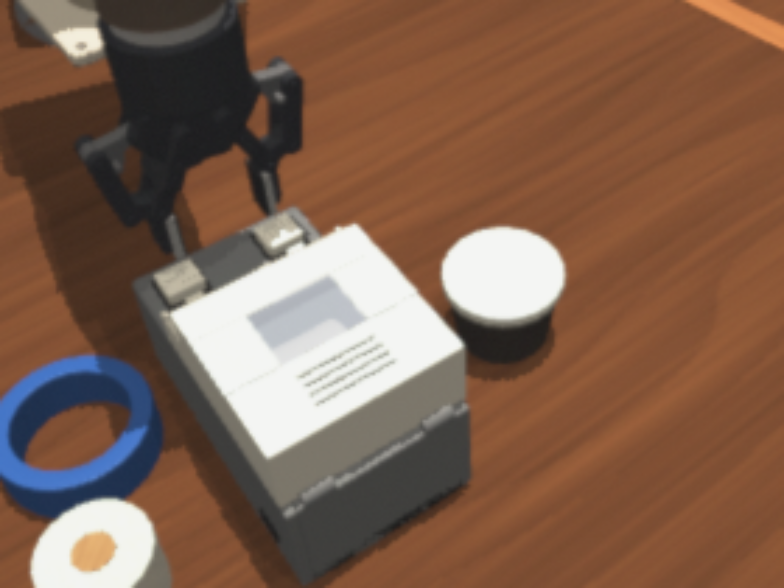

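The fingers hang over the two pads and the gripper body is clear of the cover. I'll press down slowly.

Call:
apply_moves(
  targets=[
    [[-0.05,0,-0.05,0,0.36],[0,0,-0.05,0,0.36],[0,0,-0.05,0,0.36],[0,0,-0.05,0,0.36],[0,0,0,0,0.36],[0,0,0,0,0.36]],
  ],
)

```text
clock: 3.33
eef_pos: [0.4755, -0.1334, 0.1161]
tool_rot: [0.021, 1.0, 0.0, -0.0]
ft_force: [-0.2, -0.1, 0.4]
grip_width: 0.0579
grasp_force: 0.0
```

Call:
apply_moves(
  targets=[
    [[0,0,-0.05,0,0.36],[0,0,-0.05,0,0.36],[0,0,0,0,0.36],[0,0,0,0,0.36]],
  ],
)

```text
clock: 3.67
eef_pos: [0.4755, -0.1334, 0.1121]
tool_rot: [0.021, 1.0, 0.0, -0.0]
ft_force: [0.2, -0.5, 0.3]
grip_width: 0.0582
grasp_force: 0.0
```

Call:
apply_moves(
  targets=[
    [[0,0,-0.05,0,0.36],[0,0,-0.05,0,0.36],[0,0,0,0,0.36],[0,0,0,0,0.36]],
  ],
)

```text
clock: 4.0
eef_pos: [0.4748, -0.1334, 0.1083]
tool_rot: [0.021, 1.0, -0.0, -0.001]
ft_force: [-2.6, -0.5, 2.1]
grip_width: 0.0584
grasp_force: 1.6
```

Call:
apply_moves(
  targets=[
    [[0,0,-0.05,0,0.36],[0,0,-0.05,0,0.36],[0,0,0,0,0.36]],
  ],
)

```text
clock: 4.25
eef_pos: [0.4725, -0.1333, 0.104]
tool_rot: [0.021, 1.0, -0.0, -0.003]
ft_force: [-9.1, 0.8, 10.0]
grip_width: 0.0582
grasp_force: 5.9
```

Call:
apply_moves(
  targets=[
    [[-0.05,0,-0.05,0,0.36],[0,0,0,0,0.36],[0,0,0,0,0.36]],
  ],
)

```text
clock: 4.5
eef_pos: [0.4719, -0.1333, 0.1031]
tool_rot: [0.021, 1.0, -0.0, -0.001]
ft_force: [-8.1, 1.0, 12.1]
grip_width: 0.058
grasp_force: 6.9
```

```bash
python3 - <<'E'
from h import *
p,d,W=pts("scene");cv2.imwrite("pics/s3.png",cv2.resize(p[130:340,100:380],None,fx=2.8,fy=2.8))
E
```

```text
(no output)
```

View pics/s3.png

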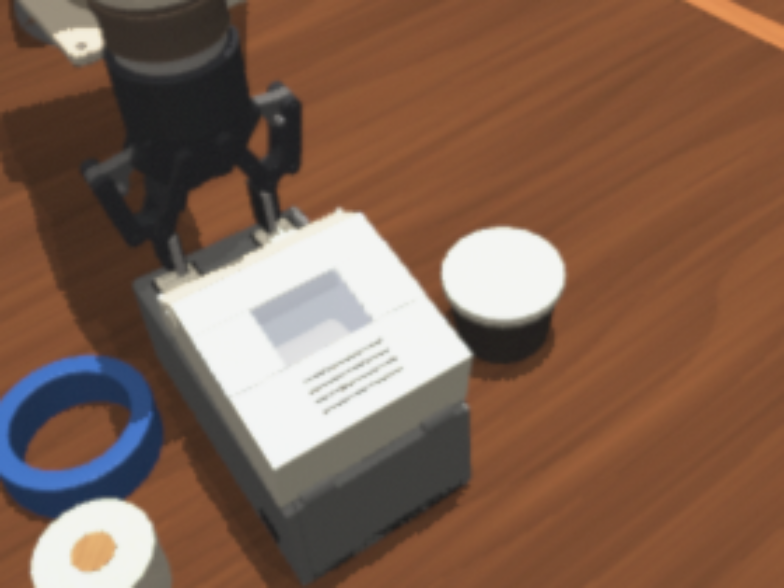

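The cover is rising and both keys are held, so I'll keep holding.

Call:
apply_moves(
  targets=[
    [[0,0,-0.02,0,0.36],[0,0,0,0,0.36],[0,0,0,0,0.36],[0,0,0,0,0.36],[0,0,0,0,0.36],[0,0,0,0,0.36],[0,0,0,0,0.36],[0,0,0,0,0.36]],
  ],
)

```text
clock: 5.22
eef_pos: [0.4719, -0.1333, 0.103]
tool_rot: [0.021, 1.0, -0.0, -0.001]
ft_force: [-10.6, 0.7, 17.4]
grip_width: 0.0581
grasp_force: 9.3
```

Call:
apply_moves(
  targets=[
    [[0,0,0,0,0.36],[0,0,0,0,0.36],[0,0,0,0,0.36],[0,0,0,0,0.36],[0,0,0,0,0.36],[0,0,0,0,0.36],[0,0,0,0,0.36],[0,0,0,0,0.36]],
  ],
)

```text
clock: 5.88
eef_pos: [0.4719, -0.1333, 0.103]
tool_rot: [0.021, 1.0, -0.0, -0.001]
ft_force: [-10.3, 1.2, 17.2]
grip_width: 0.0582
grasp_force: 9.3
```

Call:
apply_moves(
  targets=[
    [[0,0,0,0,0.36],[0,0,0,0,0.36],[0,0,0,0,0.36],[0,0,0,0,0.36],[0,0,0,0,0.36],[0,0,0,0,0.36],[0,0,0,0,0.36],[0,0,0,0,0.36]],
  ],
)

```text
clock: 6.55
eef_pos: [0.4719, -0.1333, 0.103]
tool_rot: [0.021, 1.0, -0.0, -0.001]
ft_force: [-9.0, 1.3, 16.7]
grip_width: 0.0583
grasp_force: 9.3
```

Call:
apply_moves(
  targets=[
    [[0,0,0,0,0.36],[0,0,0,0,0.36],[0,0,0,0,0.36],[0,0,0,0,0.36],[0,0,0,0,0.36],[0,0,0,0,0.36],[0,0,0,0,0.36],[0,0,0,0,0.36]],
  ],
)

```text
clock: 7.22
eef_pos: [0.4718, -0.1333, 0.103]
tool_rot: [0.021, 1.0, -0.0, -0.001]
ft_force: [-10.6, 0.7, 17.6]
grip_width: 0.0581
grasp_force: 9.3
```

Call:
apply_moves(
  targets=[
    [[0,0,0,0,0.36],[0,0,0,0,0.36],[0,0,0,0,0.36],[0,0,0,0,0.36],[0,0,0,0,0.36],[0,0,0,0,0.36],[0,0,0,0,0.36],[0,0,0,0,0.36]],
  ],
)

```text
clock: 7.88
eef_pos: [0.4719, -0.1333, 0.103]
tool_rot: [0.021, 1.0, -0.0, -0.001]
ft_force: [-9.5, 2.4, 16.9]
grip_width: 0.0581
grasp_force: 9.3
```

Call:
apply_moves(
  targets=[
    [[0,0,0,0,0.36],[0,0,0,0,0.36],[0,0,0,0,0.36],[0,0,0,0,0.36],[0,0,0,0,0.36],[0,0,0,0,0.36],[0,0,0,0,0.36],[0,0,0,0,0.36]],
  ],
)

```text
clock: 8.55
eef_pos: [0.4719, -0.1333, 0.103]
tool_rot: [0.021, 1.0, -0.0, -0.001]
ft_force: [-9.5, 1.2, 17.4]
grip_width: 0.0581
grasp_force: 9.3
```

```bash
python3 - <<'E'
from h import *
p,d,W=pts("scene");cv2.imwrite("pics/s4.png",cv2.resize(p[100:340,90:390],None,fx=2.5,fy=2.5))
w=W[150:330,140:280].reshape(-1,3);w=w[(w[:,0]>.52)&(w[:,0]<.72)];print("cover top z",np.percentile(w[:,2],[50,90,99,100]))
E
```

```text
cover top z [0.14248445 0.21394464 0.21619596 0.21797524]
```

View pics/s4.png

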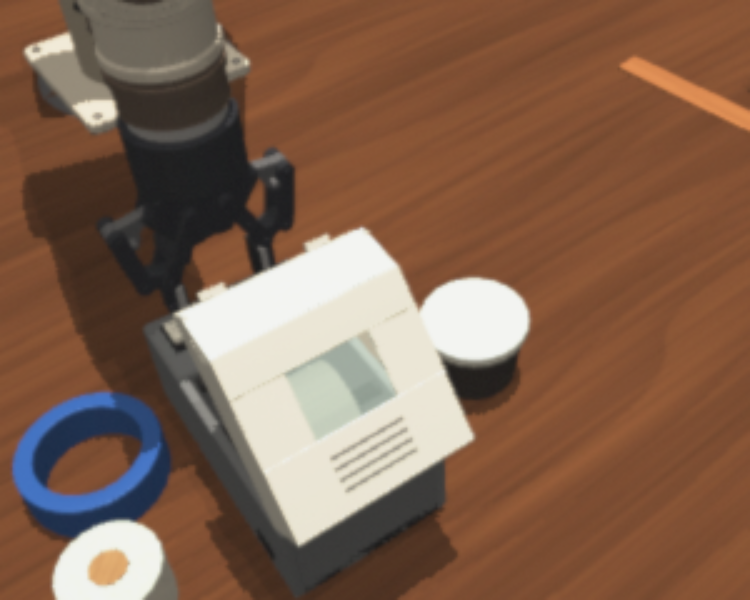

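The cover looks fully open (top at z≈0.217). I'll hold a little longer to confirm it has stopped.

Call:
apply_moves(
  targets=[
    [[0,0,0,0,0.36],[0,0,0,0,0.36],[0,0,0,0,0.36],[0,0,0,0,0.36],[0,0,0,0,0.36],[0,0,0,0,0.36],[0,0,0,0,0.36],[0,0,0,0,0.36]],
  ],
)

```text
clock: 9.27
eef_pos: [0.4719, -0.1333, 0.103]
tool_rot: [0.021, 1.0, -0.0, -0.001]
ft_force: [-10.5, 0.8, 16.2]
grip_width: 0.0578
grasp_force: 9.3
```

```bash
python3 - <<'E'
from h import *
p,d,W=pts("scene")
w=W[150:330,140:280].reshape(-1,3);w=w[(w[:,0]>.52)&(w[:,0]<.72)];print("cover top z",np.percentile(w[:,2],[50,90,99,100]))
n=W[255:290,215:250].reshape(-1,3);n=n[n[:,2]>.11];n=n-n.mean(0);v=np.linalg.svd(n,full_matrices=0)[2][2];print(len(n),"roof tilt",np.arccos(abs(v[2])))
E
```

```text
cover top z [0.14245176 0.2138677  0.2161546  0.21847834]
1225 roof tilt 1.4244689400182144
```

The cover has stopped moving. Next I'll let go, moving straight up and slightly back.

Call:
apply_moves(
  targets=[
    [[0,0,0.1,0,0.36],[0,0,0.2,0,0.36],[-0.1,0,0.4,0,0.36],[-0.4,0,0.6,0,0.36],[-0.6,0,0.6,0,0.36],[-0.6,0,0.6,0,0.36],[0,0,0,0,0.36],[0,0,0,0,0.36]],
  ],
)

```text
clock: 9.98
eef_pos: [0.4065, -0.1338, 0.2032]
tool_rot: [0.021, 1.0, -0.001, 0.002]
ft_force: [0.5, -0.0, 0.3]
grip_width: 0.058
grasp_force: 0.0
```

Call:
apply_moves(
  targets=[
    [[0,0,0,0,0.36],[0,0,0,0,0.36],[0,0,0,0,0.36],[0,0,0,0,0.36]],
  ],
)

```text
clock: 10.32
eef_pos: [0.4057, -0.1332, 0.2004]
tool_rot: [0.02, 1.0, 0.0, -0.001]
ft_force: [0.6, 0.1, -0.1]
grip_width: 0.0584
grasp_force: 0.0
```

```bash
python3 - <<'E'
from h import *
p,d,W=pts("top");cv2.imwrite("pics/t5.png",p[130:320,260:520].repeat(3,0).repeat(3,1))
w=W[140:260,350:440].reshape(-1,3);print(np.percentile(w[:,2],[99,100]))
for u,v in((371,270),(413,271)): print(np.median(W[v-2:v+3,u-2:u+3,2]))
o=get_obs();print(o["ft_force"],o["joint_vel"].round(3))
E
```

```text
[0.21752917 0.92404789]
0.0984412214125493
0.0985040622225366
[ 0.38615436  0.512487   -0.02773332] [-0.001 -0.007  0.001  0.001 -0.    -0.   ]
```

View pics/t5.png

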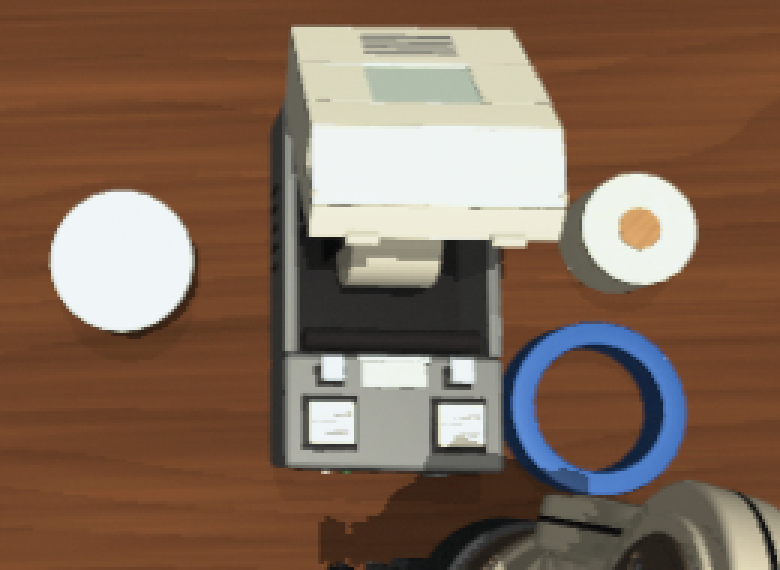

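The top view shows the cover open and both keys back up (z 0.098). The tape, spare roll and tub have not moved, and the arm is clear. I'll hand in the job.

```bash
python3 -c "
from h import *
print(order.job_done())"
```

```text
the job is handed in; nothing more can be done
None
```

I held both release keys down until the cover stopped at its open position, then let go; the keys sprang back up, the tape, spare roll and tub look unmoved, and I handed the job in at about 10 s (no verdict was returned).

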